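# Clamp a circuit board in a sprung board holder

## Task

Load the circuit board into the grey board holder: with the board, push the sprung curved arm back, set the board flat on the holder's plate behind the fixed edge, and let the arm press it home against that edge. With the arm's pad bearing on it, push the board along the fixed edge until you feel it touch the yellow end-stop bar, then let go so that it stays clamped flat, square and touching both. Be gentle: do not press the board hard on any part of the holder, do not bend the arm much further back than the board needs, and leave the other things on the bench alone.

Things in the scene. Friction and masses are not known exactly. Their poses are not given: they have to be found in the camera images.
- holder: Board holder, fixed to the bench: grey plate 160 mm (its x) by 230 mm (its y), 12 mm thick, on the mat. Origin: centre of the plate's underside (on the mat); z up. Fixed edge on the -x side, sprung arm on the +x side, yellow end stop towards the +y end, -y end open. The seated board lies flat on the plate, long sides along y, its centre at x = -10 mm.
- edge_face (a point): Fixed edge: aluminium bar on the plate, 5 mm high, 12 mm wide, 150 mm long along the holder's y. The point is the middle of the face the board bears on, half-way up; it looks to the holder's +x and lies at x = -35, y = 0 mm in the holder's frame; axes as the holder's.
- spring_arm (a joint): Angle of the sprung curved steel arm with orange tail (up to 34 mm above the mat), rad. Turns about a post at x = 55, y = -100 mm of the holder; 0 at rest, grows as it is pushed to the holder's +x. A spring always returns it: about 2.5 N at the pad at rest, 5 N with the board seated (about 0.15). Setting the board down needs 0.17 to 0.20; beyond 0.30 it is overbent; it ends at 0.45.
- nose_pad (a point): Centre of the white round pad (12 mm diameter, 20 mm tall) at the nose of the sprung arm, which bears on the board's long side. At rest its point nearest the fixed edge is at x = 0, y = 0 in the holder's frame: 35 mm from the edge's face, 15 mm less than the board's width. Friction of pad, edge and plate on the board drags with 3 to 8 N as it moves.
- end_stop: End stop: a black clamp (34 x 14 mm, 9 mm high) fixed on the plate, and in it a yellow bar, 18 mm wide, 5 mm high, held tight, pointing to the holder's -y. Origin: middle of the clamp's foot on the plate's top, x = -10, y = 91 mm in the holder's frame. The bar's end face, which the board's short side must touch, is set differently each time, 36 to 56 mm short of the origin in y (axes as the holder's); it is not measured: feel for it.
- board_mid (a point): Circuit board in a black frame, 50 (x) by 90 (y) by 6 mm, 0.10 to 0.19 kg, flat on the mat. A heat sink in the middle of its top is its grip: 40 mm long in x, 16 thick in y, 28 tall, top 34 mm above the board's underside. The point is the heat sink's centre, 20 mm above the underside; axes as the board's. Half a turn makes no difference.
- flux_jar: Bystander: amber jar, 44 mm diameter, 45 mm tall. Origin: centre of its underside. Leave alone.
- phone: Bystander: black phone lying flat, 74 x 150 x 9 mm. Origin: centre of its underside. Leave alone.
- screwdriver: Bystander: screwdriver with red handle, 160 mm long, lying flat. Origin near its middle. Leave alone.
- screw_cup: Bystander: small steel cup, 56 mm diameter, 35 mm tall. Origin: centre of its underside. Leave alone.

How it is judged:
On the way, in this order (a step that is already met when the one before it is completed fails the run):
1. the arm is pushed back by the board, which is not yet down on the plate (value of joint spring_arm above 0.1 rad and contact force between board and spring_arm above 1 N and z of board_mid in the frame of holder above 0.0345 m), for 0.05 s.
2. with the arm bearing on it, the board, down on the plate at the fixed edge, is pushed against the end-stop bar (contact force between board and end_stop above 1 N and contact force between board and spring_arm above 1 N and x of board_mid in the frame of holder below -0.008 m and z of board_mid in the frame of holder below 0.0335 m), for 0.1 s.
At the end, for the whole second after the job is handed in: The board lies flat on the plate and square to the holder (1.5 mm, 2 degrees), its long side within 1.5 mm of the fixed edge, its short side within 1.5 mm of the end-stop bar (centres 70 mm apart), the arm pressing it with over 1 N, at rest, released (x of board_mid in the frame of holder between -0.0115 and -0.0085 m and z of board_mid in the frame of holder between 0.0305 and 0.0335 m and horizontal distance between board_mid and stop_bar_c0 between 0.0685 and 0.0715 m and angle between the x axis of board_mid and the x axis of holder, either way round below 0.035 rad and angle between board_mid's own z axis and vertical below 0.035 rad and contact force between board and spring_arm above 1 N and linear speed of board below 0.01 m/s); the robot touches nothing.
It fails at once if the board is pressed against the end stop with more than 20 N (contact force between board and end_stop above 20 N).
It fails at once if the board is pressed down on the plate with more than 40 N (contact force between board and holder_c0 above 40 N).
It fails at once if the board is pressed against the fixed edge with more than 25 N (contact force between board and holder_c1 above 25 N).
It fails at once if the sprung arm is bent back beyond 0.30 rad (value of joint spring_arm above 0.3 rad).
It fails at once if a bystander is moved by more than 15 mm (distance of any of flux_jar, phone, screwdriver, screw_cup from where it was at the start of the episode above 0.015 m).
It also fails if it takes over 45 s, if anything falls off the work surface, if the arm or the gripper's body presses on something with over 40 N, if the wrist force passes 120 N, or if a joint passes its speed limit or range.

## Robot

A 7-joint arm with a two-finger parallel gripper is mounted at the origin on the work surface. World frame = base frame: x ahead of the robot, y to its left, z up, the work surface at z = 0. Lengths are in m, angles in rad, forces in N, time in s.
With the tool pointing down it reaches from about 0.4 to 0.85 m from the base axis. Payload 6.9 kg.
Tool frame: the origin (TCP) lies midway between the tips of the shut fingers; the grasp point (between the pads) lies behind it (ctrl.pinch_z is the z of the grasp point in the tool frame, in m); z points along the fingers, y is the direction in which the jaws open and shut (so a half turn about z gives the same grasp; the last joint's range is limited). The gripper opens to 85 mm and grips with 20 to 120 N. Pads are 22 mm wide; open, the fingers measure 114 mm over their backs; the gripper's body (76 mm by 85 mm) begins 54 mm behind the grasp point. The pads swing forward as they close: fully open they stand 13 mm farther back than shut.
Start: joints at [-1.119, 0.507, -0.238, 1.5, 0.126, 1.149, -0.155], TCP at [0.212, 0.588, 0.231] pointing down, gripper open.
Joint ranges: [-3.08, 3.08], [-0.24, 2.05], [-1.43, 1.35], [0, 2.5], [-1.52, 4.66], [0.17, 1.96], [-2.89, 2.89]. Speed limits (rad/s): [2.39, 2.39, 3.14, 3.14, 3.14, 3.14, 3.14].

## Interface

Orientations are given as a unit quaternion [w, x, y, z].
In Python, from station import ctrl, get_state, vision, ticket, models gives the robot as it stands. Calls block until the motion is done:
- ctrl.movep(position, orientation): joint-space move of the TCP to a pose.
- ctrl.movel(position, frame=None, max_speed=0.15): straight line of the TCP; frame=None keeps the orientation; max_speed is the mean speed in m/s.
- ctrl.set_joints(angles): joint-space move.
- ctrl.ungrasp() and ctrl.close_gripper(force=None): open the fingers fully, or close them until they stop; force is the grip in N (None keeps the last).
- ctrl.pause(seconds).
- ctrl.ik(position, orientation): joint angles nearest the present ones, or None.
- get_state(): the state.
- vision.grab_frame(name): name is "side" or "top"; returns (picture, depth): 400x640x3 uint8, blue, green, red; 400x640 float32, m along the optical axis (not along the pixel's ray), 0 where there is no reading.
- vision.camera_info(name): a dict with "mtx" (3x3 intrinsics, pixels), "R" (3x3) and "t" (3): a world point X has camera coordinates R X + t. Camera axes: x right, y down, z forward; pixel columns grow to the right and rows downward; lengths in m; the calibration is good to about 2 mm. A picture is of the moment at which its call begins. camera_info takes no time and is no camera call.
A pose or a line that the arm cannot do raises ctrl.Unreachable and nothing moves.
- ticket.close_job(): hands the job in, once; it reports no verdict.
Trained networks look in the newest picture that a camera, given by its name, has taken for a name from the list of things; names that differ only in an ending like _2 or _b are one class to them, and where a whole thing is asked for, a point or a joint stands for the part that bears it (a point fixed in the world has none). Each returns a list of dicts, best first, with "p" (0 to 1); they miss things now and then, are a little off and sometimes report something else, mostly with a low value. They report only what shows in the picture. A call takes as long as a camera call.
- models.recognise(camera, target): "point" ([column, row] in pixels, amid what is visible of it).
- models.masks_of(camera, target): "mask" (400x640 bool, what is visible of it) and "point" ([column, row] in pixels, amid what is visible of it).
The state is a dict: "time": time; "qpos": joint angles; "qd": joint speeds; "tau": joint torques, N m; "tcp_pos": TCP position; "eef_rot": TCP orientation; "contact_force": force on the tool from outside, world axes, zero at the start; "wrist_torque": the same for the moment, N m; "width": finger opening in m.
Only numpy, scipy, OpenCV 4.12 (cv2) and the standard library are available. Lean on these libraries where they do the work, as an engineer would, in place of code of your own. Each camera call takes 0.05 s, during which the arm holds its last target. There are 200 camera calls.

## Working session

There is one attempt and no reset: what is moved stays moved. The work goes in short steps, each a Python script; the robot and the scene stay as the last script left them, time stands still between calls to the robot, and variables do not carry over. Pictures are saved under pics/ and viewed, about 8 in all and at most 12, crops included, and the job is handed in when it is done.

```bash
mkdir -p pics; ls; python3 - <<'E'
from station import ctrl, get_state, vision, ticket, models
import cv2, numpy as np
for c in ("top","side"):
    im,d=vision.grab_frame(c); cv2.imwrite(f"pics/{c}0.png",im); np.savez(f"pics/{c}0.npz",im=im,d=d)
    i=vision.camera_info(c); print(c,i["mtx"].round(1).tolist(),i["R"].round(3).tolist(),i["t"].round(3).tolist())
    for n in ("holder","board_mid","spring_arm","end_stop","flux_jar","phone","screwdriver","screw_cup"):
        r=models.masks_of(c,n)
        for k in r[:2]:
            m=k["mask"]; v,u=np.nonzero(m&(d>0))
            K=i["mtx"]; z=d[v,u]; P=np.c_[(u-K[0,2])/K[0,0]*z,(v-K[1,2])/K[1,1]*z,z]; W=(P-i["t"])@i["R"]
            print(n,round(k["p"],2),np.round(k["point"]),m.sum(),np.median(W,0).round(3) if len(W) else None, np.percentile(W[:,2],[5,95]).round(3) if len(W) else None)
            np.save(f"pics/m_{c}_{n}_{r.index(k) if 0 else 0}.npy",m) if k is r[0] else None
print(get_state()["time"],ctrl.pinch_z,get_state()["eef_rot"],get_state()["contact_force"])
E
```

```text
pics
top [[456.5, 0.0, 321.5], [0.0, 456.5, 197.3], [0.0, 0.0, 1.0]] [[0.015, -1.0, 0.001], [-0.991, -0.015, -0.134], [0.134, 0.001, -0.991]] [0.009, 0.578, 1.016]
holder 0.92 [262. 190.] 6524 [0.596 0.154 0.014] [0.01  0.024]
board_mid 0.67 [400. 209.] 781 [ 0.554 -0.167  0.009] [0.005 0.036]
board_mid 0.64 [261. 193.] 6440 [0.596 0.154 0.014] [0.01  0.024]
spring_arm 0.63 [272. 173.] 295 [0.638 0.136 0.032] [0.013 0.036]
end_stop 0.82 [232. 191.] 246 [0.592 0.231 0.02 ] [0.015 0.025]
flux_jar 0.56 [309. 283.] 300 [0.382 0.043 0.046] [0.014 0.049]
phone 0.96 [350. 119.] 1770 [ 0.779 -0.051  0.01 ] [0.007 0.014]
screwdriver 0.8 [159. 239.] 525 [0.472 0.39  0.023] [0.002 0.029]
screw_cup 0.6 [505. 232.] 442 [ 0.511 -0.415  0.016] [0.004 0.037]
side [[401.2, 0.0, 321.6], [0.0, 401.2, 198.7], [0.0, 0.0, 1.0]] [[0.811, -0.584, -0.017], [-0.451, -0.606, -0.655], [0.372, 0.539, -0.756]] [-0.466, 0.292, 0.867]
holder 0.86 [295. 175.] 3335 [0.593 0.138 0.014] [0.009 0.03 ]
board_mid 0.79 [359. 256.] 734 [ 0.554 -0.177  0.009] [0.005 0.036]
spring_arm 0.58 [312. 165.] 250 [0.636 0.136 0.028] [0.017 0.035]
end_stop 0.46 [284. 157.] 148 [0.592 0.23  0.019] [0.013 0.025]
phone 0.94 [392. 186.] 1177 [ 0.779 -0.059  0.011] [0.003 0.014]
screwdriver 0.77 [219. 144.] 197 [0.461 0.383 0.022] [0.011 0.028]
screwdriver 0.66 [414. 344.] 721 [ 0.517 -0.407  0.016] [0.002 0.038]
screw_cup 0.7 [415. 343.] 659 [ 0.517 -0.408  0.019] [0.005 0.038]
0.9 -0.0187 [4.46249116e-06 1.72543251e-01 9.85001942e-01 1.04174759e-05] [-0.02161494  0.09732163  0.18702164]
```

```bash
cat > geo.py <<'E'
import numpy as np, cv2
from station import ctrl, get_state, vision, ticket, models
def unproj(c,u,v,z=None,d=None):
    """pixels -> world, on plane z or by depth"""
    i=vision.camera_info(c); K=i["mtx"]; R=i["R"]; t=i["t"]
    r=np.c_[(np.asarray(u)-K[0,2])/K[0,0],(np.asarray(v)-K[1,2])/K[1,1],np.ones(np.size(u))]
    if d is not None: return (r*np.asarray(d)[:,None]-t)@R
    C=-R.T@t; w=r@R
    return C+w*((z-C[2])/w[:,2])[:,None]
def proj(c,X):
    i=vision.camera_info(c); p=(np.atleast_2d(X)@i["R"].T+i["t"])@i["mtx"].T
    return p[:,:2]/p[:,2:]
def rect(P):
    (c,s,a)=cv2.minAreaRect(P[:,:2].astype(np.float32)*1000); return np.round(c,1),np.round(s,1),round(a,2)
E
python3 - <<'E'
from geo import *
for c in ("top","side"):
    f=np.load(f"pics/{c}0.npz"); d=f["d"]
    for n,z0,z1,zp in (("holder",.009,.0165,.012),("board_mid",.003,.010,.006),("board_mid",.028,.04,.034)):
        m=np.load(f"pics/m_{c}_{n}_0.npy"); v,u=np.nonzero(m&(d>0)); W=unproj(c,u,v,d=d[v,u])
        k=(W[:,2]>z0)&(W[:,2]<z1); print(c,n,zp,k.sum(),rect(W[k]),W[k,2].mean().round(4))
        # contour on plane
        W=unproj(c,u,v,z=zp); print("   plane",rect(W))
f=np.load("pics/top0.npz")["im"]
a=cv2.resize(f[120:260,195:325],None,fx=4,fy=4,interpolation=2); b=cv2.resize(f[170:250,365:435],None,fx=4,fy=4,interpolation=2)
o=np.zeros((560,800,3),np.uint8); o[:,:520]=a; o[:320,520:800]=b
cv2.imwrite("pics/crop1.png",o)
E
```

```text
top holder 0.012 5155 (array([597.9, 155.1]), array([230.3, 160.3]), 86.05) 0.0133
   plane (array([597. , 155.1]), array([231.4, 164.3]), 86.63)
top board_mid 0.006 502 (array([ 555.6, -170.4]), array([49.2, 91.3]), 25.47) 0.0074
   plane (array([ 555.7, -170.8]), array([49.5, 91.4]), 25.86)
top board_mid 0.034 130 (array([ 555.9, -170.3]), array([39.4, 16.8]), 25.86) 0.0345
   plane (array([ 552.6, -165.9]), array([48.2, 89. ]), 25.86)
side holder 0.012 2460 (array([598.4, 153.9]), array([233.8, 161.5]), 85.66) 0.0136
   plane (array([598.1, 152.5]), array([240.8, 165.2]), 85.62)
side board_mid 0.006 453 (array([ 556.9, -171.1]), array([51.6, 91.6]), 25.52) 0.008
   plane (array([ 562.2, -168.6]), array([67.1, 91.1]), 25.36)
side board_mid 0.034 117 (array([ 557., -171.]), array([42.1, 16.9]), 27.95) 0.0352
   plane (array([ 549.6, -181.9]), array([64.9, 88.1]), 25.36)
```

View pics/top0.png

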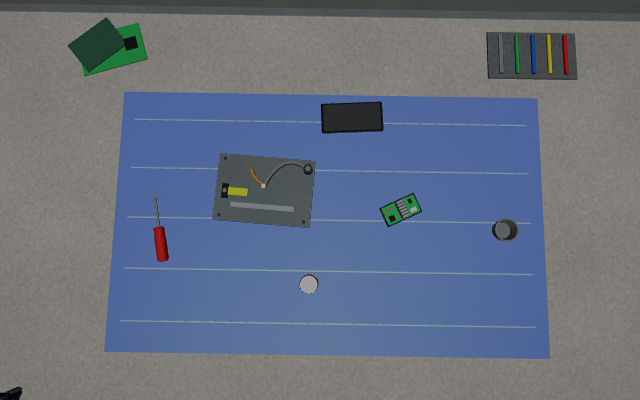

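View pics/crop1.png

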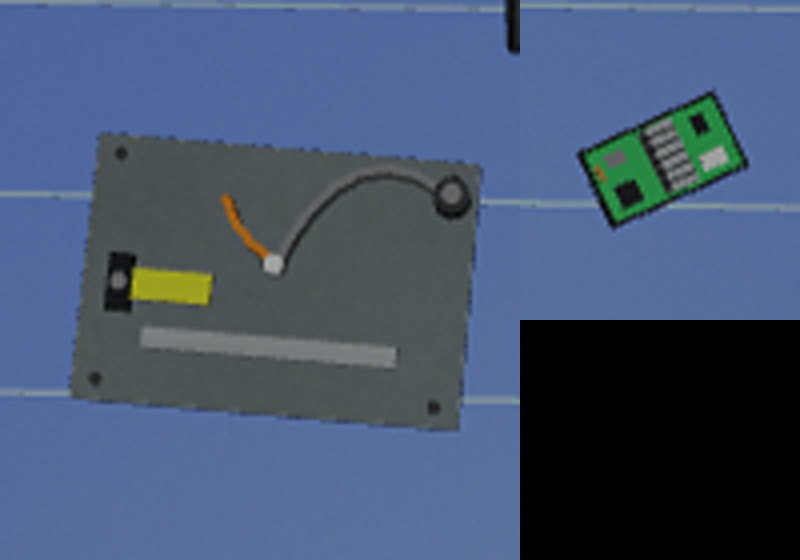

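The top view shows the holder at around (265,190) px, with its end stop to the left (+y), arm on top (+x) and fixed bar below (-x). The board is at (400,209) px. The measured sizes match the given ones: 230x160 mm for the plate, 49x91 mm for the board and 39x17 mm for the heat sink. Next I'll grasp the board.

```bash
cat >> geo.py <<'E'
HC=np.array([.5981,.1547]); HY=np.deg2rad(-4.1)
def quat(phi): # tool down, jaws (tool y) at world angle phi
    a=(phi+np.pi/2)/2; return [0,np.cos(a),np.sin(a),0]
def h2w(x,y,z):
    c,s=np.cos(HY),np.sin(HY); return [HC[0]+c*x-s*y,HC[1]+s*x+c*y,z]
def w2h(p):
    c,s=np.cos(HY),np.sin(HY); d=np.asarray(p)[:2]-HC; return np.array([c*d[0]+s*d[1],-s*d[0]+c*d[1],p[2]])
def fh():
    s=get_state(); f=np.array(s["contact_force"]); c,n=np.cos(HY),np.sin(HY)
    return np.array([c*f[0]+n*f[1],-n*f[0]+c*f[1],f[2]])
def say(t=""):
    s=get_state(); print(t,"t",round(s["time"],2),"tcp",np.round(s["tcp_pos"],4),"h",(w2h(s["tcp_pos"])*1000).round(1),"F",fh().round(1),"w",round(s["width"],4),flush=True)
E
python3 - <<'E'
from geo import *
q=quat(np.deg2rad(115.6)); b=[.5562,-.1707]
print(ctrl.ik(b+[.02],q), ctrl.ik(h2w(-10,0,.05),quat(np.pi/2+HY)))
ctrl.movep(b+[.10],q); say("above")
ctrl.movel(b+[.0085],max_speed=.1); say("down")
ctrl.close_gripper(50); say("grip")
ctrl.movel(b+[.10],max_speed=.15); say("lift")
ctrl.movep(h2w(-32,-12,.12),quat(np.pi/2+HY)); say("over holder")
for c in ("top","side"):
    im,d=vision.grab_frame(c); cv2.imwrite(f"pics/{c}1.png",im); np.savez(f"pics/{c}1.npz",im=im,d=d)
t=cv2.imread("pics/top1.png")[120:260,195:345]; s=cv2.imread("pics/side1.png")[80:220,230:380]
cv2.imwrite("pics/crop2.png",np.hstack([cv2.resize(k,(400,373),interpolation=2) for k in (t,s)]))
say()
E
```

```text
[ 0.39067881  0.68609538 -0.21411879  1.85283493  0.23157795  0.62675685
  2.0528757 ] None
above t 3.86 tcp [ 0.5566 -0.1698  0.1001] h [ -18.2 -326.6  100.1] F [-0.   0.1  0. ] w 0.0853
down t 4.92 tcp [ 0.5566 -0.1708  0.009 ] h [ -18.1 -327.7    9. ] F [-0.7 -0.5  0.1] w 0.0851
grip t 5.57 tcp [ 0.5564 -0.1708  0.0088] h [ -18.3 -327.6    8.8] F [ 0.1 -0.5  3.2] w 0.0156
lift t 6.33 tcp [ 0.5556 -0.1706  0.0992] h [ -19.2 -327.5   99.2] F [ 1.3 -0.5 -1. ] w 0.015Traceback (most recent call last):
  File "<stdin>", line 8, in <module>
station.Unreachable: the arm cannot take that pose within its joint ranges
```

```bash
python3 - <<'E'
from geo import *
say(); print(np.round(get_state()["qpos"],2))
for k in (0,-np.pi,np.pi):
  for p in ((-32,-12,.12),(-10,0,.05)):
    r=ctrl.ik(h2w(*p),quat(np.pi/2+HY+k)); print(k,p,None if r is None else np.round(r,2))
    r=ctrl.ik([.55,-.17,.1],quat(np.deg2rad(115.6)+k)); print('  b',None if r is None else np.round(r,2))
E
```

```text
t 6.33 tcp [ 0.5556 -0.1706  0.0992] h [ -19.2 -327.5   99.2] F [ 1.3 -0.5 -1. ] w 0.015
[ 0.32  0.57 -0.1   1.79  0.08  0.79  2.2 ]
0 (-32, -12, 0.12) None
  b [ 0.32  0.56 -0.1   1.8   0.08  0.78  2.2 ]
0 (-10, 0, 0.05) None
  b [ 0.32  0.56 -0.1   1.8   0.08  0.78  2.2 ]
-3.141592653589793 (-32, -12, 0.12) None
  b [-0.36  0.86  1.15  1.81 -0.89  1.1   0.  ]
-3.141592653589793 (-10, 0, 0.05) None
  b [-0.36  0.86  1.15  1.81 -0.89  1.1   0.  ]
3.141592653589793 (-32, -12, 0.12) None
  b [-0.36  0.86  1.15  1.81 -0.89  1.1   0.  ]
3.141592653589793 (-10, 0, 0.05) None
  b [-0.36  0.86  1.15  1.81 -0.89  1.1   0.  ]
```

The failure was my own unit error: `h2w` takes mm but treated them as metres. I'll fix that and carry on.

```bash
sed -i 's/    c,s=np.cos(HY),np.sin(HY); return \[HC/    x,y=x\/1e3,y\/1e3; c,s=np.cos(HY),np.sin(HY); return [HC/' geo.py
python3 - <<'E'
from geo import *
ctrl.movep(h2w(-32,-12,.12),quat(np.pi/2+HY)); say("over holder"); print(np.round(get_state()["qpos"],2),[None if ctrl.ik(h2w(*p),quat(np.pi/2+HY)) is None else 1 for p in ((-6,-20,.02),(-10,12,.02),(-10,0,.1))])
for c in ("top","side"):
    im,d=vision.grab_frame(c); cv2.imwrite(f"pics/{c}1.png",im); np.savez(f"pics/{c}1.npz",im=im,d=d)
t=cv2.imread("pics/top1.png")[120:260,195:345]; s=cv2.imread("pics/side1.png")[80:220,230:380]
cv2.imwrite("pics/crop2.png",np.hstack([cv2.resize(k,(400,373),interpolation=2) for k in (t,s)]))
say()
# bar-end & fixed-edge estimate from the first top picture
f=np.load("pics/top0.npz")["im"].astype(int); B,G,R=f[...,0],f[...,1],f[...,2]
y=(R>120)&(G>120)&(B<80); y[:,:195]=0;y[:,325:]=0; y[:120]=0;y[260:]=0
v,u=np.nonzero(y); W=unproj("top",u,v,z=.017); h=np.array([w2h(w) for w in W])*1000; print("yellow h x",np.percentile(h[:,0],[1,50,99]).round(1),"y",np.percentile(h[:,1],[1,50,99]).round(1))
g=(abs(R-G)<15)&(abs(B-G)<15)&(G>125); g[:,:225]=0; g[:,298:]=0; g[:195]=0; g[:215]&=True; g[215:]=0
v,u=np.nonzero(g); W=unproj("top",u,v,z=.017); print("edge",len(u),rect(W),w2h(np.r_[np.array(rect(W)[0])/1e3,0])*1e3)
E
```

```text
over holder t 7.53 tcp [0.5654 0.1433 0.1195] h [-31.8 -13.7 119.5] F [ 0.2 -0.4 -0.2] w 0.0155
[-0.33  0.55  0.06  1.76 -0.04  0.83  1.25] [1, 1, 1]
 t 7.63 tcp [0.5657 0.1429 0.1197] h [-31.5 -14.1 119.7] F [ 0.1 -0.4 -1.4] w 0.0154
yellow h x [-18.7 -10.   -1.2] y [38.7 61.3 83.7]
edge 49 (array([558.3, 157.4]), array([146.8,   8.1]), 85.67) [-39.89118626  -0.15250817   0.        ]
```

View pics/crop2.png

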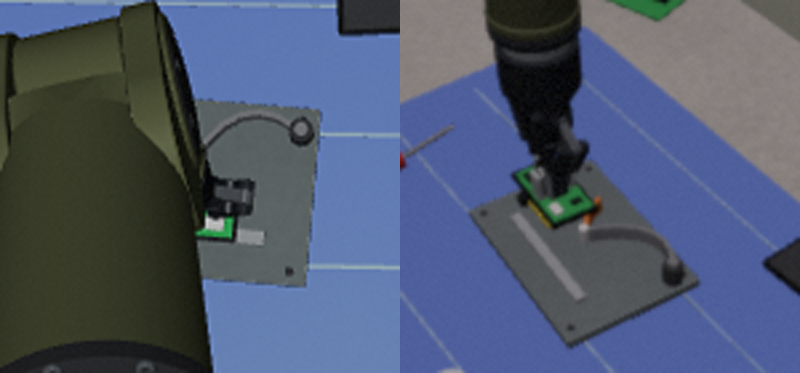

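```bash
python3 - <<'E'
from geo import *
models
f=np.load("pics/side1.npz"); d=f["d"]; 
v,u=np.nonzero(d>0); W=unproj("side",u,v,d=d[v,u]); im=f["im"][v,u].astype(int)
k=(abs(W[:,0]-.566)<.06)&(abs(W[:,1]-.143)<.08)&(W[:,2]>.105)&(W[:,2]<.123)
print(k.sum(),rect(W[k]),np.percentile(W[k,2],[5,50,95]).round(4))
g=k&(im[:,1]>im[:,2]+25)&(im[:,1]>im[:,0]+15); r=rect(W[g]); print(g.sum(),r,np.percentile(W[g,2],[5,50,95]).round(4))
ctrl.movel(h2w(-33,-20,.06),frame=None,max_speed=.12); say("a"); ctrl.pause(.3); say("b")
s=get_state(); print(np.round(s["eef_rot"],4),np.round(quat(np.pi/2+HY),4), np.round(s["qd"],3))
E
```

```text
289 (array([566.7, 140.9]), array([93.2, 52. ]), 85.17) [0.1145 0.1191 0.122 ]
176 (array([567.1, 140.9]), array([86.2, 48.3]), 85.0) [0.1173 0.1194 0.1216]
a t 8.29 tcp [0.5642 0.1369 0.0603] h [-32.6 -20.2  60.3] F [ 0.2  0.2 -0.4] w 0.0154
b t 8.59 tcp [0.5641 0.1373 0.0606] h [-32.7 -19.8  60.6] F [ 0.2 -0.4 -1.7] w 0.0152
[6.000e-04 3.570e-02 9.994e-01 2.000e-04] [0.     0.0358 0.9994 0.    ] [ 0.002  0.005 -0.     0.003 -0.    -0.003 -0.002]
```

```bash
python3 - <<'E'
from geo import *
Z=.0293
ctrl.movel(h2w(-33,-20,Z),max_speed=.06); ctrl.pause(.2); say("low"); f0=fh()
for x in (-28,-26,-25,-24,-23,-21,-18,-15,-12,-9):
    ctrl.movel(h2w(x,-20,Z),max_speed=.04); ctrl.pause(.1)
    say(f"x{x}"); print("   dF",(fh()-f0).round(1))
    if abs((fh()-f0)[:2]).max()>12 or (fh()-f0)[2]>12: print("STOP"); break
E
```

```text
low t 9.45 tcp [0.564  0.1372 0.0297] h [-32.7 -19.9  29.7] F [ 0.2  0.1 -0.9] w 0.0151
x-28 t 9.82 tcp [0.5688 0.1367 0.0293] h [-28.  -20.   29.3] F [ 0.9  1.  -1.6] w 0.0153
   dF [ 0.7  0.9 -0.7]
x-26 t 10.18 tcp [0.5707 0.1366 0.0293] h [-26.  -20.   29.3] F [-0.2 -0.3 -1.1] w 0.0152
   dF [-0.4 -0.4 -0.2]
x-25 t 10.53 tcp [0.5714 0.1366 0.0292] h [-25.3 -20.   29.2] F [-1.4 -0.  -0.2] w 0.0152
   dF [-1.6 -0.1  0.7]
x-24 t 10.88 tcp [0.5722 0.1368 0.0292] h [-24.5 -19.7  29.2] F [-4.3  0.4 -1. ] w 0.0148
   dF [-4.5  0.3 -0.1]
x-23 t 11.22 tcp [0.5735 0.1367 0.0292] h [-23.3 -19.8  29.2] F [-4.3  1.2 -1.6] w 0.0153
   dF [-4.5  1.1 -0.8]
x-21 t 11.57 tcp [0.5755 0.1363 0.0292] h [-21.2 -20.   29.2] F [-3.9  2.2 -1.4] w 0.0149
   dF [-4.2  2.1 -0.5]
x-18 t 11.93 tcp [0.5785 0.136  0.0293] h [-18.3 -20.   29.3] F [-5.   1.1 -0.8] w 0.0149
   dF [-5.2  1.   0. ]
x-15 t 12.28 tcp [0.5813 0.1358 0.0292] h [-15.4 -20.   29.2] F [-4.7  2.1 -0.6] w 0.0155
   dF [-4.9  2.   0.3]
x-12 t 12.62 tcp [0.5841 0.1357 0.0292] h [-12.6 -20.   29.2] F [-5.7  1.2 -1.9] w 0.0153
   dF [-5.9  1.1 -1. ]
x-9 t 12.97 tcp [0.587  0.1356 0.0291] h [ -9.8 -19.9  29.1] F [-6.1  2.6 -0.7] w 0.0153
   dF [-6.3  2.5  0.2]
```

Contact with the pad came within 0.3 mm of the predicted place. Next I'll push the arm to about 0.18 rad and lower the board.

```bash
python3 - <<'E'
from geo import *
ctrl.movel(h2w(-5.8,-20,.0293),max_speed=.04); ctrl.pause(.15); say("pushed"); f0=fh()
for z in (.026,.0235,.022,.0215,.021,.0205,.020,.0195,.019):
    ctrl.movel(h2w(-5.8,-20,z),max_speed=.03); ctrl.pause(.12); df=fh()-f0
    say(f"z{z}"); print("   dF",df.round(1))
    if df[2]>4 or abs(df[0])>8: print("contact"); break
for c in ("side",):
    im,d=vision.grab_frame(c); cv2.imwrite("pics/c3.png",cv2.resize(im[120:220,250:370],None,fx=5,fy=5,interpolation=2))
E
```

```text
pushed t 13.38 tcp [0.59   0.1354 0.0291] h [ -6.7 -19.8  29.1] F [-6.1  2.3 -1.7] w 0.0152
z0.026 t 13.75 tcp [0.5899 0.1349 0.0257] h [ -6.7 -20.4  25.7] F [-5.8  1.7 -1.2] w 0.0149
   dF [ 0.3 -0.6  0.5]
z0.0235 t 14.12 tcp [0.59   0.1346 0.0232] h [ -6.6 -20.6  23.2] F [-6.8  0.7 -1.4] w 0.0151
   dF [-0.7 -1.7  0.3]
z0.022 t 14.48 tcp [0.5902 0.1345 0.0219] h [ -6.4 -20.7  21.9] F [-4.6  0.7 -0. ] w 0.0157
   dF [ 1.6 -1.6  1.7]
z0.0215 t 14.85 tcp [0.5903 0.1345 0.0215] h [ -6.3 -20.7  21.5] F [-5.4  0.7 -0.4] w 0.0152
   dF [ 0.8 -1.6  1.3]
z0.021 t 15.22 tcp [0.5904 0.1345 0.021 ] h [ -6.2 -20.7  21. ] F [-5.4  1.1  0.1] w 0.0154
   dF [ 0.7 -1.2  1.8]
z0.0205 t 15.58 tcp [0.5905 0.1345 0.0208] h [ -6.1 -20.7  20.8] F [-6.2  1.   2.2] w 0.0152
   dF [-0.1 -1.4  3.8]
z0.02 t 15.95 tcp [0.5905 0.1345 0.0208] h [ -6.1 -20.7  20.8] F [-7.7  0.6  6.5] w 0.0151
   dF [-1.6 -1.8  8.2]
contact
```

View pics/c3.png

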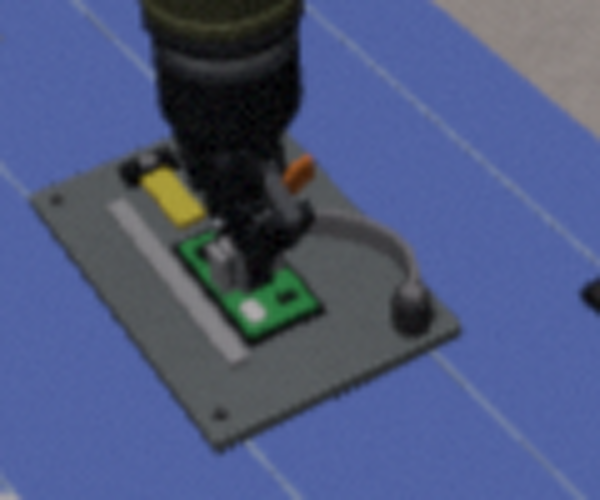

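The board is flat on the plate between the bar and the pad (green board at (250,285) px), with the yellow bar's end ahead of it at (190,215). Next I'll ease it back onto the fixed edge.

```bash
python3 - <<'E'
from geo import *
Z=.0205; ctrl.movel(h2w(-6,-20.7,Z),max_speed=.03); ctrl.pause(.1); say("eased")
for x in (-7,-8,-9,-9.5,-10,-10.5,-11,-11.5,-12,-12.5):
    ctrl.movel(h2w(x,-20.7,Z),max_speed=.03); ctrl.pause(.12); say(f"x{x}")
    if fh()[0]>2: print("edge"); break
E
```

```text
eased t 16.35 tcp [0.59   0.1342 0.0208] h [ -6.6 -21.   20.8] F [-6.5  2.1  3.5] w 0.0152
x-7 t 16.72 tcp [0.5894 0.1341 0.0208] h [ -7.2 -21.1  20.8] F [-5.7  1.2  1.8] w 0.0151
x-8 t 17.08 tcp [0.5886 0.134  0.0208] h [ -8.  -21.4  20.8] F [-5.6 -0.1  2.9] w 0.0154
x-9 t 17.45 tcp [0.5879 0.1339 0.0208] h [ -8.7 -21.4  20.8] F [-4.7 -2.9  4.1] w 0.015
x-9.5 t 17.82 tcp [0.5878 0.134  0.0208] h [ -8.8 -21.4  20.8] F [-2.6 -3.8  5. ] w 0.0153
x-10 t 18.18 tcp [0.5873 0.1343 0.0208] h [ -9.3 -21.1  20.8] F [-2.  -4.8  5.8] w 0.0154
x-10.5 t 18.55 tcp [0.5868 0.1346 0.0207] h [ -9.9 -20.9  20.7] F [-1.8 -3.   6.3] w 0.0155
x-11 t 18.92 tcp [0.5863 0.1348 0.0208] h [-10.3 -20.7  20.8] F [-0.3 -3.6  5.2] w 0.0154
x-11.5 t 19.28 tcp [0.5862 0.1348 0.0208] h [-10.4 -20.7  20.8] F [ 3.9 -2.6  3.3] w 0.0151
edge
```

```bash
cat > push.py <<'E'
from geo import *
import sys
X,Z=-11.2,.0206; ys=list(np.arange(-18.5,-11.9,1.5))+list(np.arange(-11.6,-1,.5)); base=[]
for y in ys:
    ctrl.movel(h2w(X,y,Z),max_speed=.03); ctrl.pause(.05); f=fh(); say(f"y{y:.1f}")
    if abs(f[0])>10 or f[2]>15: print("STOP side"); break
    if len(base)>2 and f[1]<np.median(base[-4:])-4.5: print("stop felt?"); break
    if f[1]<-14: print("limit"); break
    base.append(f[1])
ctrl.pause(.2); say("hold")
E
python3 push.py
```

```text
y-18.5 t 19.58 tcp [0.5863 0.136  0.0208] h [-10.5 -19.5  20.8] F [ 3.1 -5.6  4.9] w 0.0152
y-17.0 t 19.88 tcp [0.5863 0.137  0.0208] h [-10.5 -18.5  20.8] F [ 2.8 -6.9  5.3] w 0.015
y-15.5 t 20.18 tcp [0.5865 0.1383 0.0208] h [-10.4 -17.2  20.8] F [ 3.  -8.5  4.3] w 0.0151
y-14.0 t 20.48 tcp [0.5866 0.1397 0.0208] h [-10.4 -15.8  20.8] F [ 2.1 -7.2  5. ] w 0.015
y-12.5 t 20.78 tcp [0.5866 0.1412 0.0208] h [-10.5 -14.3  20.8] F [ 3.1 -7.6  5. ] w 0.0152
y-11.6 t 21.08 tcp [0.5867 0.1419 0.0208] h [-10.5 -13.6  20.8] F [ 2.3 -7.4  4.9] w 0.0154
y-11.1 t 21.38 tcp [0.5867 0.1423 0.0208] h [-10.4 -13.2  20.8] F [ 2.2 -8.8  5.9] w 0.0147
y-10.6 t 21.68 tcp [0.5868 0.1428 0.0209] h [-10.4 -12.7  20.9] F [ 3.7 -7.6  5.8] w 0.0154
y-10.1 t 21.98 tcp [0.5868 0.1433 0.0208] h [-10.5 -12.2  20.8] F [ 2.9 -7.8  4.7] w 0.0153
y-9.6 t 22.28 tcp [0.5868 0.1438 0.0208] h [-10.5 -11.7  20.8] F [ 3.2 -7.1  6.4] w 0.0152
y-9.1 t 22.58 tcp [0.5868 0.1443 0.0208] h [-10.5 -11.2  20.8] F [ 2.9 -8.7  5.8] w 0.0152
y-8.6 t 22.88 tcp [0.5869 0.1448 0.0208] h [-10.4 -10.7  20.8] F [ 2.4 -8.   5.2] w 0.0149
y
[... 683 characters left out ...]
  -6.8  20.8] F [ 2.9 -7.9  5.2] w 0.0152
y-4.1 t 25.58 tcp [0.5872 0.1488 0.0208] h [-10.5  -6.7  20.8] F [ 2.8 -8.6  6.3] w 0.0151
y-3.6 t 25.88 tcp [0.5872 0.1488 0.0208] h [-10.5  -6.6  20.8] F [  2.1 -11.3   6.1] w 0.015
y-3.1 t 26.18 tcp [0.5872 0.1488 0.0208] h [-10.5  -6.7  20.8] F [  3.9 -11.7   6. ] w 0.0151
y-2.6 t 26.48 tcp [0.5872 0.1488 0.0208] h [-10.5  -6.6  20.8] F [  2.8 -12.3   7.4] w 0.0155
y-2.1 t 26.78 tcp [0.5872 0.1488 0.0208] h [-10.5  -6.6  20.8] F [  1.8 -13.7   7.9] w 0.0154
y-1.6 t 27.08 tcp [0.5872 0.1488 0.0208] h [-10.5  -6.6  20.8] F [  2.1 -14.6   7.8] w 0.0151
limit
hold t 27.28 tcp [0.5872 0.1488 0.0209] h [-10.5  -6.6  20.9] F [  2.6 -15.1   8. ] w 0.0155
```

It touched the stop: the TCP stood still at y = -6.6 mm while the reaction grew by about 7 N, near the -7 mm the camera predicted. Next I'll relax the command, release and lift.

```bash
python3 - <<'E'
from geo import *
for y in (-4,-6):
    ctrl.movel(h2w(-11,y,.0208),max_speed=.03); say(f"relax {y}")
ctrl.ungrasp(); say("open")
s=get_state()["tcp_pos"]; h=w2h(s)*1e3
ctrl.movel([s[0],s[1],.12],max_speed=.1); say("up")
ctrl.movep(h2w(-60,-300,.25),quat(np.pi/2+HY)); say("away")
for c in ("top","side"):
    im,d=vision.grab_frame(c); np.savez(f"pics/{c}4.npz",im=im,d=d)
    if c=="top": cv2.imwrite("pics/c4.png",cv2.resize(im[140:240,205:325],None,fx=5,fy=5,interpolation=2))
    v,u=np.nonzero(d>0); W=unproj(c,u,v,d=d[v,u]); h=np.array([w2h(w) for w in W])*1e3; i=im[v,u].astype(int)
    g=(i[:,1]>i[:,2]+25)&(i[:,1]>i[:,0]+15)&(abs(h[:,0])<60)&(abs(h[:,1])<90)
    P=unproj(c,u[g],v[g],z=.018); print(c,"board",g.sum(),rect(P),w2h(np.r_[np.array(rect(P)[0])/1e3,0])*1e3)
    k=(h[:,2]>40)&(h[:,2]<52)&(abs(h[:,0]+10)<40)&(abs(h[:,1]+7)<30); r=rect(W[k]); print("  sink",k.sum(),r,w2h(np.r_[np.array(r[0])/1e3,0])*1e3,np.median(h[k,2]))
E
```

```text
relax -4 t 27.53 tcp [0.5872 0.1488 0.0208] h [-10.5  -6.7  20.8] F [ 2.8 -9.6  4.9] w 0.0151
relax -6 t 27.78 tcp [0.5872 0.1488 0.0208] h [-10.5  -6.6  20.8] F [ 4.2 -4.6  3.2] w 0.0155
open t 28.47 tcp [0.5866 0.1496 0.0208] h [-11.1  -5.9  20.8] F [-0.4  0.3 -0.2] w 0.0853
up t 29.61 tcp [0.5862 0.1495 0.1193] h [-11.5  -6.1 119.3] F [-0.8  0.5  0.3] w 0.0855
away t 30.84 tcp [ 0.5172 -0.1386  0.2493] h [ -59.7 -298.3  249.3] F [-0.7  0.3  0.5] w 0.0854
top board 465 (array([588.5, 148.8]), array([85. , 46.1]), 86.08) [-9.15359659 -6.57127608  0.        ]
  sink 127 (array([587.1, 148.3]), array([16.6, 39.5]), 86.32) [-10.51426497  -7.1700929    0.        ] 47.2989539958811
side board 184 (array([589.7, 147.8]), array([86.6, 46.6]), 86.85) [-7.88517021 -7.48291993  0.        ]
  sink 87 (array([588. , 146.4]), array([18.8, 41. ]), 87.19) [-9.48072312 -9.00088269  0.        ] 47.0275814776808
```

View pics/c4.png

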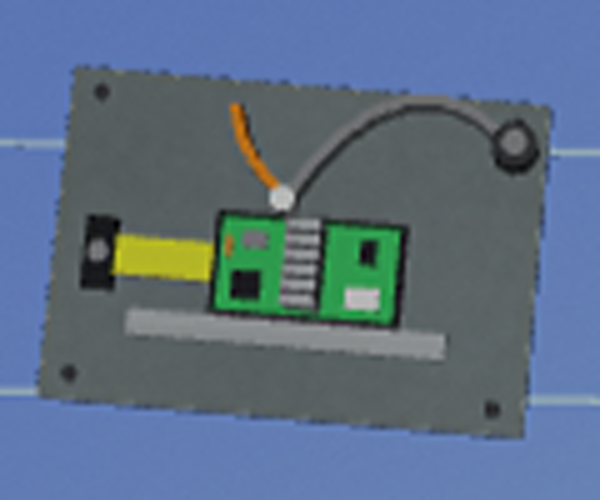

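```bash
python3 - <<'E'
from geo import *
for c,sl in (("top",(slice(140,240),slice(205,325))),("side",None)):
    f=np.load(f"pics/{c}4.npz")["im"].astype(np.float32); g=np.float32(f[...,1]-f[...,2])
    # sample along holder-x at each holder-y, subpixel: green edge of the board top (z .018), bright edge of fixed bar (z .017)
    ys=np.arange(-48,34,2.)
    def sample(img,xs,y,z):
        p=proj(c,np.array([h2w(x,y,z) for x in xs])).astype(np.float32); return cv2.remap(img,p[None,:,0].copy(),p[None,:,1].copy(),cv2.INTER_LINEAR)[0]
    def fit(img,a,b,z,thr,keep=ys):
        xs=np.arange(a,b,.25); o=[]
        for y in keep:
            s=sample(img,xs,y,z); k=np.nonzero((s[:-1]-thr)*(s[1:]-thr)<0)[0]
            if len(k): o.append((y,xs[k[0]]))
        o=np.array(o); p=np.polyfit(o[:,0],o[:,1],1); r=o[:,1]-np.polyval(p,o[:,0]); k=abs(r)<2*r.std()+.1; p=np.polyfit(o[k,0],o[k,1],1); return round(np.degrees(np.arctan(p[0])),2),round(np.polyval(p,0),2),k.sum(),r[k].std().round(2)
    G=f.mean(2)
    print(c,"board -x",fit(g,-38,-24,.018,20),"board +x",fit(g,18,4,.018,20) if 0 else fit(g[:, :],5,18,.018,20))
    print("  bar outer",fit(G,-55,-42,.017,115,np.arange(-68,68,3.)))
E
```

```text
top board -x (np.float64(0.04), np.float64(-33.04), np.int64(41), np.float64(0.34)) board +x (np.float64(-0.32), np.float64(14.11), np.int64(27), np.float64(0.49))
  bar outer (np.float64(-0.01), np.float64(-46.93), np.int64(46), np.float64(0.31))
side board -x (np.float64(-0.22), np.float64(-31.71), np.int64(41), np.float64(0.3)) board +x (np.float64(-1.12), np.float64(15.33), np.int64(20), np.float64(0.42))
  bar outer (np.float64(-0.04), np.float64(-44.26), np.int64(45), np.float64(0.34))
```

```bash
python3 -c "
from geo import *
say(); ticket.close_job()"
```

```text
t 30.94 tcp [ 0.5172 -0.1384  0.2492] h [ -59.7 -298.1  249.2] F [ 0.7 -0.1  1.1] w 0.0853
the job is handed in; nothing more can be done
```

The board is loaded and clamped, and I handed the job in at 30.9 s of the 45 s; the hand-in reports no verdict.

**What I did:**
- I gripped the board by its heat sink and pushed the arm back with it held about 8 mm above the plate. The arm reached about 0.18 rad, judged from how far the board pushed the pad.
- I set it down with about 7 N on the plate and eased it onto the fixed edge.
- I slid it along the edge until it stopped at holder y = -6.6 mm. The reaction rose from about 8 N of drag to 15 N, so roughly 7 N went on the stop.
- I relaxed the push, opened the fingers and moved clear.

**Last checks:**
- **Position:** the top camera puts the heat sink at x = -10.5, y = -7.2 mm in the holder. The board's short side touches the yellow bar in the picture, with the pad on its long side.
- **Squareness:** the board's edge-side line is parallel to the fixed edge to about 0.2° in both cameras.
- **Disagreements:** coarser side-camera fits were about 1 to 1.5° and 2 mm off. I put that down to few pixels and the 2 mm calibration tolerance, because the finer edge-side line showed no such tilt.
- **Not measured:** the arm's clamping force after release was only seen in the picture. I didn't re-measure the bystanders at the end; the robot's path did not go near them.

One move was refused early on because of a mm/m slip in my helper. Nothing moved, and I corrected it.

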